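Latch the low feed box

TASK

The low one of the two white feed boxes is packed and its lid is on: fasten its draw latch. Swing the wire loop over so that its end bar drops behind the keeper, then press the lever down flat, past centre, so that the latch stays shut by itself with the lid drawn tight. Leave the latch of the taller box open, just as it stands.

Things in the scene. Friction and masses are not known exactly. Their poses are not given: they have to be found in the camera images.
- low_box_keeper (a point): Top-edge middle of the low box's keeper: dark steel tab on the near grey half-lid, 26 mm wide, 4 thick, 20 tall, 3 mm lip at the top on its -x side. z up; x level, from keeper to lever (away from the robot, yaw within 20 deg); y across. The lever's pivot (axis along y) is at x +65, z -6 mm from here. The lid slides on a stiff spring, 6 N/mm; the shut latch draws it about 5 mm to +x.
- low_box_loop_bar (a point): Middle of the loop's end bar: 6 mm round, 46 mm long, along y, 89 mm from the loop's hinge. The loop starts nearly upright, leaning 8 to 30 deg to the keeper's side; light friction holds it. Pushed over to -x (under 1 N), it drops of itself below 50 deg from level: the bar lands on the lid, 14 to 28 mm to -x of the keeper point. The lip catches it as the lever is pressed.
- low_box_loop_hinge (a point): Middle of the hinge (axis along y) by which the steel wire loop, 40 mm wide, hangs on the low box's lever. It lies 25 mm from the lever's pivot, 12 deg off the pivot-to-tip line: on the +x side of the upright lever, below the flat one. Box: white, 250 x 130 mm, 70 mm high, fixed to the table, left or right of the tall one.
- low_box_lever_tip (a point): Near the free end of the low box's lever, 70 mm from its pivot, 2 mm short of its end, mid-plane. Steel plate 5 mm thick, 20 wide, 30 at the tip. It starts within 15 deg of upright, held by friction (1.5 N at the tip), and swings down to +x onto a stop: flat, mid-plane 14 mm above the box top. With the loop hooked the last 40 deg take about 5 N at the tip; it snaps over just before flat.
- tall_box_loop_bar (a point): Middle of the loop's end bar on the tall box: the same white box and latch, but 120 mm high, its upright loop reaching 250 mm above the table. Its latch is open too and is to be left alone.

How it is judged:
By the outcome, as a careful person would: the job done as asked, in the order asked, and still so for the second after the job is handed in, with the robot touching nothing.
It also fails if it takes over 48 s, if anything falls off the work surface, if the arm or the gripper's body presses on something with over 40 N, if the wrist force passes 120 N, or if a joint passes its speed limit or range.

ROBOT

A 6-joint arm with a two-finger parallel gripper is mounted at the origin on the work surface. World frame = base frame: x ahead of the robot, y to its left, z up, the work surface at z = 0. Lengths are in m, angles in rad, forces in N, time in s.
With the tool pointing down it reaches from about 0.25 to 0.775 m from the base axis. Payload 4 kg.
Tool frame: the origin (TCP) lies at the very end of the fingers, on their centre line; the grasp point (between the pads) lies 19 mm behind it; z points along the fingers, y is the line along which they close (so a half turn about z gives the same grasp; the last joint's range is limited). The gripper opens to 94 mm and grips with 3 to 60 N. Pads are 16 mm wide; open, the fingers measure 119 mm over their backs; the gripper's body (75 mm by 177 mm) begins 78 mm behind the grasp point.
Start: joints at [-1.39, 0.087, 1.371, -0, 1.684, -0.103], TCP at [0.154, -0.528, 0.206] pointing down, gripper open.
Joint ranges: [-3.1, 3.1], [-0.76, 2.03], [0.27, 2.55], [-1.08, 4.22], [0.17, 2.65], [-2.57, 2.57]. Speed limits (rad/s): [2.79, 2.79, 3.14, 3.14, 3.14, 3.14].

INTERFACE

Orientations are given as [roll, pitch, yaw] about the fixed x, y, z axes, in that order (R = Rz(yaw) Ry(pitch) Rx(roll)).
In Python, from bench import robot gives the robot as it stands. The module is installed in compiled form; this text tells all that it offers.
- The arm moves only by the tool move_arm, never from a script. Its argument "deltas" is one flat list of numbers, 7 for each row, row after row: the turn, a rotation vector about the tool's x, y, z in rad, then the shift along the tool's x, y, z in cm, then the closure, from -1 (fully open) to 1 (shut). A call has 1 to 8 rows; each row is the pose to reach, as a shift and turn from the pose commanded when the call began, along the tool's axes at that moment; what a row does not reach only later rows make up. A row lasts 1/10 s, in which the tool goes at most 50 mm and 8.59 degrees, less where a joint would pass 70% of its speed; a pose out of reach is approached as far as the arm can. A call with a gripper value outside its range is refused whole. The fingers move at their own pace and stop on an object; the grip force is fixed at half the most. Time passes only in rows, so rows that repeat a pose let the fingers close. It gives the time, the measured TCP pose, the force, the opening and the grip force at its end, in the units of the state.
- robot.get_obs(): the state, without advancing time (a new reading comes with each control period).
- robot.snapshot(name): name is "scene" or "side" or "wrist"; returns a dict with "image" (420x560x3 uint8, red, green, blue), "depth" (420x560 float32, m along the optical axis (not along the pixel's ray), 0 where there is no reading), "fov_y" (degrees; the focal length in pixels is half the picture's height over the tangent of half this angle, whatever the lens; pixels are square), "cx", "cy" (the principal point, pixels), "origin" and "orientation" of the camera in the world; the wrist camera has in their place "T_tool_cam" (4x4, takes a point from camera to tool coordinates, whose origin is the TCP and whose axes are the flange's). Camera axes: x right, y up, looking along -z (the intrinsics and any distortion apply to the point x, -y, -z); pixel columns grow to the right and rows downward; lengths in m; the calibration is good to about 2 mm. A picture is of the moment at which its call begins: read the wrist's pose just before it.
- robot.close_job(): hands the job in; it is judged then, once.
The state is a dict: "time": time; "joint_positions": joint angles; "qvel": joint speeds; "joint_torque": joint torques, N m; "tool_pos": TCP position; "ee_rot": TCP orientation; "wrist_force": force on the tool from outside, world axes, zero at the start; "wrist_torque": the same for the moment, N m; "width": finger opening in m; "finger_force": force on a finger pad.
Only numpy, scipy, OpenCV 4.12 (cv2) and the standard library are available. Lean on these libraries where they do the work, as an engineer would, in place of code of your own. Each camera call takes 0.05 s, during which the arm holds its last target. There are 200 camera calls.

## Working session

There is one attempt and no reset: what is moved stays moved. The work goes in short steps, Python scripts to look and compute and a tool call to move; the robot and the scene stay as the last step left them, time stands still between calls to the robot, and variables do not carry over. Pictures are saved under pics/ and viewed, at most 10 in all, crops included, and the job is handed in when it is done.

Besides the shell and the picture viewer there is one more tool, called after "Emit:" by a JSON object that holds its "name" and its "arguments". move_arm: Moves the arm, as the interface text tells. Its arguments: {"type":"object","properties":{"deltas":{"type":"array","items":{"type":"number"}}},"required":["deltas"]}

```bash
mkdir -p pics; cat > h.py <<'E'
import numpy as np,cv2,pickle
from bench import robot
from scipy.spatial.transform import Rotation as R
def snap(n):
    o=robot.get_obs(); s=robot.snapshot(n); s['obs']=o
    return s
def pt(s,u,v,d=None):
    f=210/np.tan(np.radians(s['fov_y'])/2)
    d=s['depth'][int(v),int(u)] if d is None else d
    c=np.array([(u-s['cx'])/f*d,-(v-s['cy'])/f*d,-d])
    return c
def rot(o):
    o=np.array(o); return o if o.shape==(3,3) else (R.from_euler('xyz',o).as_matrix() if o.size==3 else R.from_quat(o).as_matrix())
def world(s,u,v,d=None):
    c=pt(s,u,v,d)
    if 'T_tool_cam' in s:
        c=(s['T_tool_cam']@np.r_[c,1])[:3]; o=s['obs']
        return np.array(o['tool_pos'])+rot(o['ee_rot'])@c
    return np.array(s['origin'])+rot(s['orientation'])@c
E
python3 - <<'E'
from h import *
for n in('scene','side'):
    s=snap(n); pickle.dump(s,open(n+'.pkl','wb'))
    cv2.imwrite(f'pics/{n}0.png',s['image'][:,:,::-1])
    print({k:v for k,v in s.items() if k not in('image','depth','obs')})
print(s['obs'])
E
```

```text
{'fov_y': 48.30127678048009, 'cx': 282.429956122802, 'cy': 211.63918550093993, 'origin': array([1.02323643, 0.43609711, 0.57471059]), 'orientation': array([1.00759695, 0.01200077, 2.3686033 ])}
{'fov_y': 49.62561931013916, 'cx': 284.3960243557662, 'cy': 214.9759272255839, 'origin': array([ 0.32517179, -0.34362917,  0.64825769]), 'orientation': array([ 0.72682793, -0.00176036, -0.67793078])}
{'time': 0.05, 'joint_positions': array([-1.39012258e+00,  8.79466479e-02,  1.37218010e+00, -1.57886687e-05,
        1.68361974e+00, -1.03069581e-01]), 'qvel': array([ 0.00103262, -0.0007554 , -0.0007224 ,  0.00021127, -0.00053515,
       -0.00044875]), 'joint_torque': array([ 2.14908592e-03, -3.41541088e+01, -3.03593516e+01,  7.21961539e-02,
        3.04934510e-02, -9.65149820e-05]), 'tool_pos': array([ 0.15388347, -0.52748024,  0.20434637]), 'ee_rot': array([-3.13944864e+00, -2.05992888e-04,  2.83741342e-01]), 'wrist_force': array([ 0.18134941, -0.91743378,  0.36766915]), 'wrist_torque': array([0.01314352, 0.02392236, 0.00764247]), 'finger_force': 0.0, 'width': 0.09436363322274634}
```

View pics/scene0.png

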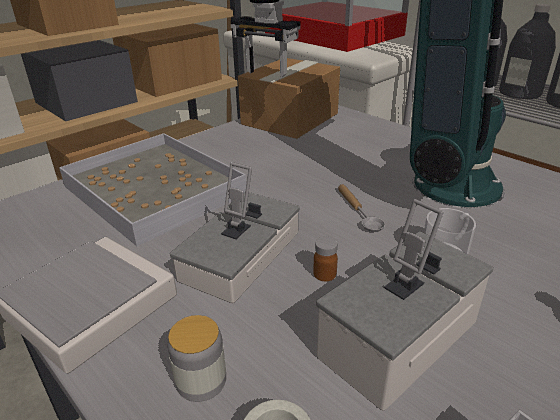

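View pics/side0.png

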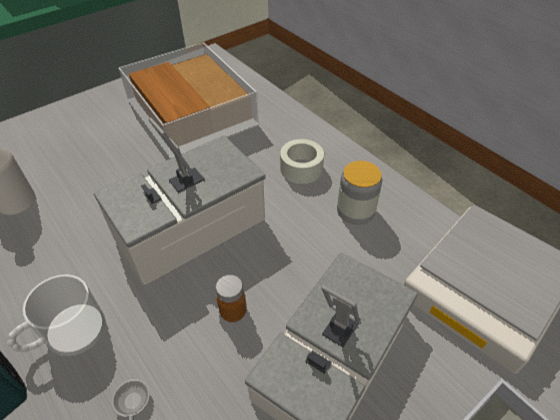

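The scene view shows the low box at about (237,245) with its latch at (237,200). In the side view it is the lower right box, with its latch at (335,320). Next I'll enlarge both.

```bash
python3 - <<'E'
from h import *
a=pickle.load(open('scene.pkl','rb'));b=pickle.load(open('side.pkl','rb'))
c=cv2.resize(a['image'][155:255,195:285],None,fx=4.4,fy=5.8,interpolation=2)[:,:,::-1]
c=cv2.resize(a['image'][155:255,195:275],None,fx=5,fy=5,interpolation=2)[:,:,::-1]
d=cv2.resize(b['image'][280:380,290:370],None,fx=5,fy=5,interpolation=2)[:,:,::-1]
cv2.imwrite('pics/crop0.png',np.hstack([c,d]))
# box tops as height-map: rectangle of z~0.07 points
f=lambda s:np.array([[world(s,u,v) for u in range(560)] for v in range(420)])
A=f(a);B=f(b);np.save('A.npy',A);np.save('B.npy',B)
for n,P,r in(('sc',A,(170,290,165,305)),('si',B,(240,420,240,420))):
    Q=P[r[0]:r[1],r[2]:r[3]].reshape(-1,3)
    hist,e=np.histogram(Q[:,2],bins=np.arange(0.03,0.2,0.004));print(n,[(round(x,3),h) for x,h in zip(e,hist)])
    m=Q[(Q[:,2]>.06)&(Q[:,2]<.09)].astype(np.float32)
    print(cv2.minAreaRect(m[:,:2]*1000),np.median(m,0))
E
```

```text
sc [(np.float64(0.03), np.int64(470)), (np.float64(0.034), np.int64(339)), (np.float64(0.038), np.int64(383)), (np.float64(0.042), np.int64(447)), (np.float64(0.046), np.int64(394)), (np.float64(0.05), np.int64(409)), (np.float64(0.054), np.int64(359)), (np.float64(0.058), np.int64(112)), (np.float64(0.062), np.int64(290)), (np.float64(0.066), np.int64(1204)), (np.float64(0.07), np.int64(3408)), (np.float64(0.074), np.int64(140)), (np.float64(0.078), np.int64(34)), (np.float64(0.082), np.int64(53)), (np.float64(0.086), np.int64(77)), (np.float64(0.09), np.int64(49)), (np.float64(0.094), np.int64(18)), (np.float64(0.098), np.int64(16)), (np.float64(0.102), np.int64(9)), (np.float64(0.106), np.int64(16)), (np.float64(0.11), np.int64(65)), (np.float64(0.114), np.int64(33)), (np.float64(0.118), np.int64(29)), (np.float64(0.122), np.int64(34)), (np.float64(0.126), np.int64(36)), (np.float64(0.13), np.int64(31)), (np.float64(0.134), np.int64(40)), (np.float64(0.138), np.int64(39)), (np.float64(0.142), np.int64(46)), (np.float64(0.146), np.int64(44)), (np.float64(0.15), np.int64(47)), (np.f
[... 1430 characters left out ...]
64(27)), (np.float64(0.134), np.int64(37)), (np.float64(0.138), np.int64(34)), (np.float64(0.142), np.int64(34)), (np.float64(0.146), np.int64(37)), (np.float64(0.15), np.int64(52)), (np.float64(0.154), np.int64(13)), (np.float64(0.158), np.int64(8)), (np.float64(0.162), np.int64(9)), (np.float64(0.166), np.int64(9)), (np.float64(0.17), np.int64(11)), (np.float64(0.174), np.int64(8)), (np.float64(0.178), np.int64(4)), (np.float64(0.182), np.int64(9)), (np.float64(0.186), np.int64(6)), (np.float64(0.19), np.int64(106)), (np.float64(0.194), np.int64(94))]
((555.2688598632812, -112.842041015625), (253.00291442871094, 230.13006591796875), 16.860994338989258) [ 0.5518335  -0.16818589  0.06926413]
```

View pics/crop0.png

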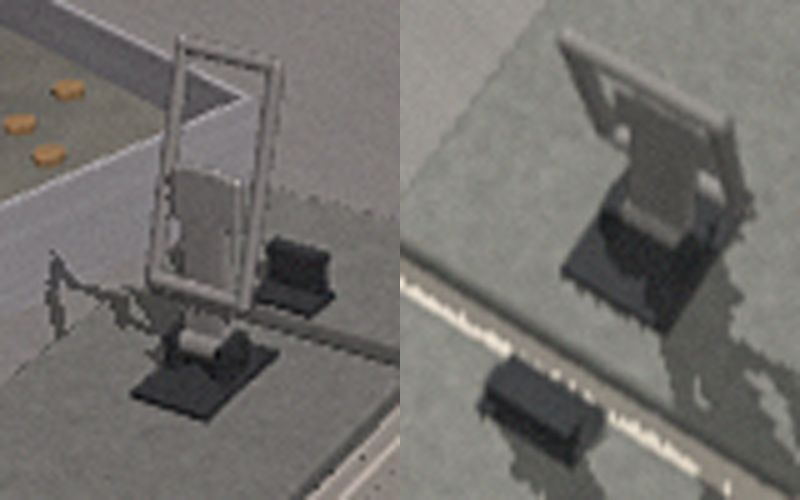

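```bash
python3 - <<'E'
from h import *
a=pickle.load(open('scene.pkl','rb'));b=pickle.load(open('side.pkl','rb'))
A=np.load('A.npy');B=np.load('B.npy')
psi=np.radians(17);ex=np.array([np.cos(psi),np.sin(psi)]);ey=np.array([-ex[1],ex[0]])
def tri(p,q):
    oa=np.array(a['origin']);ob=np.array(b['origin'])
    da=world(a,*p,1.)-oa;db=world(b,*q,1.)-ob
    t=np.linalg.lstsq(np.c_[da,-db],ob-oa,rcond=None)[0]
    x,y=oa+t[0]*da,ob+t[1]*db
    return (x+y)/2,np.linalg.norm(x-y)*1000
def ca(x,y):return(195+x/5,155+y/5)
def cb(x,y):return(290+(x-400)/5,280+y/5)
for n,p,q in(('barL',ca(183,40),cb(565,38)),('barR',ca(277,66),cb(729,124)),('hingeL',ca(153,280),None),('tipL',ca(175,170),cb(620,95)),('tipR',ca(241,182),cb(697,135)),('keepR',ca(329,252),cb(512,360)),('keepL',ca(272,240),cb(601,410))):
    if q is None: continue
    x,e=tri(p,q);print(n,x.round(4),'err',round(e,1),'box',(x[:2]@ex).round(4),(x[:2]@ey).round(4))
for n,P,r in(('sc',A,(150,260,190,290)),('si',B,(270,400,280,380))):
    Q=P[r[0]:r[1],r[2]:r[3]].reshape(-1,3);Q=Q[(Q[:,2]>.079)&(Q[:,2]<.24)]
    X=np.c_[Q[:,:2]@ex,Q[:,:2]@ey,Q[:,2]]
    for lo in np.arange(.079,.24,.008):
        m=X[(X[:,2]>=lo)&(X[:,2]<lo+.008)]
        if len(m)>3:print(n,round(lo,3),len(m),'x',np.percentile(m[:,0],[5,25,50,75,95]).round(3),'y',np.percentile(m[:,1],[5,50,95]).round(3))
E
```

```text
barL [ 0.5527 -0.1594  0.2013] err 32.6 box 0.482 -0.3141
barR [ 0.5453 -0.1721  0.1865] err 38.6 box 0.4712 -0.324
tipL [ 0.5696 -0.1572  0.1556] err 21.4 box 0.4988 -0.3169
tipR [ 0.5632 -0.1616  0.1479] err 21.5 box 0.4914 -0.3192
keepR [ 0.5119 -0.1637  0.0933] err 8.9 box 0.4417 -0.3062
keepL [ 0.5209 -0.1878  0.0926] err 9.0 box 0.4432 -0.3319
sc 0.079 95 x [0.441 0.442 0.502 0.511 0.514] y [-0.331 -0.315 -0.304]
sc 0.087 112 x [0.437 0.441 0.504 0.508 0.512] y [-0.331 -0.316 -0.305]
sc 0.095 34 x [0.504 0.505 0.505 0.506 0.508] y [-0.326 -0.316 -0.309]
sc 0.103 37 x [0.505 0.508 0.509 0.51  0.511] y [-0.337 -0.318 -0.299]
sc 0.111 89 x [0.502 0.504 0.507 0.509 0.51 ] y [-0.338 -0.316 -0.297]
sc 0.119 64 x [0.501 0.502 0.504 0.505 0.507] y [-0.339 -0.317 -0.296]
sc 0.127 71 x [0.5   0.501 0.502 0.503 0.504] y [-0.339 -0.316 -0.296]
sc 0.135 83 x [0.497 0.5   0.5   0.501 0.502] y [-0.338 -0.315 -0.296]
sc 0.143 85 x [0.494 0.498 0.499 0.5   0.502] y [-0.337 -0.316 -0.297]
sc 0.151 81 x [0.491 0.493 0.497 0.499 0.5  ] y [-0.338 -0.316 -0.297]
sc 0.159 30 x [0.487 0.488 0.49  0.49
[... 684 characters left out ...]
8 x [0.499 0.5   0.5   0.501 0.504] y [-0.34  -0.32  -0.301]
si 0.127 52 x [0.497 0.498 0.499 0.499 0.5  ] y [-0.34  -0.318 -0.3  ]
si 0.135 72 x [0.496 0.497 0.497 0.498 0.498] y [-0.34  -0.321 -0.301]
si 0.143 74 x [0.492 0.496 0.496 0.497 0.497] y [-0.34  -0.318 -0.3  ]
si 0.151 57 x [0.489 0.491 0.496 0.496 0.497] y [-0.34  -0.318 -0.3  ]
si 0.159 14 x [0.485 0.486 0.487 0.488 0.49 ] y [-0.341 -0.301 -0.298]
si 0.167 20 x [0.482 0.483 0.484 0.484 0.488] y [-0.341 -0.319 -0.298]
si 0.175 12 x [0.48  0.481 0.482 0.482 0.484] y [-0.341 -0.319 -0.297]
si 0.183 20 x [0.476 0.476 0.478 0.479 0.481] y [-0.341 -0.338 -0.299]
si 0.191 193 x [0.475 0.476 0.477 0.479 0.48 ] y [-0.339 -0.319 -0.299]
```

```bash
cat >> h.py <<'E'
psi=np.radians(17);ex=np.array([np.cos(psi),np.sin(psi)]);ey=np.array([-ex[1],ex[0]])
def to(x,z,y=-.3185):
    o=robot.get_obs();w=np.r_[ex*x+ey*y,z]
    d=rot(o['ee_rot']).T@(w-o['tool_pos'])*100
    print('target box',x,y,z,'delta cm',d.round(2))
def st():
    o=robot.get_obs();p=o['tool_pos'];print('t',o['time'],'box',(p[:2]@ex).round(4),(p[:2]@ey).round(4),'z',p[2].round(4),'F',o['wrist_force'].round(1),'rot',o['ee_rot'].round(3),'w',round(o['width'],4))
E
python3 - <<'E'
from h import *
A=np.load('A.npy');B=np.load('B.npy')
for n,P,r in(('sc',A,(195,390,310,500)),('si',B,(130,290,90,275))):
    Q=P[r[0]:r[1],r[2]:r[3]].reshape(-1,3);Q=Q[(Q[:,2]>.112)&(Q[:,2]<.128)]
    X=np.c_[Q[:,:2]@ex,Q[:,:2]@ey]; print(n,np.percentile(X,[1,99],axis=0),cv2.minAreaRect((Q[:,:2]*1000).astype(np.float32)))
st();to(.40,.26,-.45);to(.515,.26);to(.515,.172)
E
```

```text
sc [[ 0.44300694 -0.06922342]
 [ 0.69635822  0.11519478]] ((530.9296875, 186.80735778808594), (134.64266967773438, 254.21023559570312), 87.7907485961914)
si [[ 0.43215748 -0.07098041]
 [ 0.685848    0.11264776]] ((531.7290649414062, 186.10296630859375), (136.69003295898438, 252.6090087890625), 88.02393341064453)
t 0.1 box -0.0071 -0.5495 z 0.2044 F [ 0.1 -0.3 -0. ] rot [-3.14  -0.     0.284] w 0.0937
target box 0.4 -0.45 0.26 delta cm [ 40.57 -10.48  -5.53]
target box 0.515 -0.3185 0.26 delta cm [ 51.9  -23.78  -5.5 ]
target box 0.515 -0.3185 0.172 delta cm [ 51.9  -23.76   3.3 ]
```

Emit:
{"name": "move_arm", "arguments": {"deltas": [0,0,0,0,0,-5,1,0,0,-0.013,12,-5.5,-5.5,1,0,0,-0.013,40,-18,-5.5,1,0,0,-0.013,51.9,-23.8,-5.5,1,0,0,-0.013,51.9,-23.8,-5.5,1,0,0,-0.013,51.9,-23.8,-5.5,1,0,0,-0.013,51.9,-23.8,-5.5,1,0,0,-0.013,51.9,-23.8,-5.5,1]}}

```text
time: 0.9
tool_pos: [0.4197, -0.2973, 0.2588]
ee_rot: [-3.141, 0.0, 0.297]
wrist_force: [0.5, -0.7, 0.7]
width: 0.0336
finger_force: 0.0
```

```bash
python3 - <<'E'
from h import *
st();to(.515,.26);to(.515,.172)
E
```

```text
t 0.9 box 0.3144 -0.407 z 0.2588 F [ 0.5 -0.7  0.7] rot [-3.141  0.     0.297] w 0.0336
target box 0.515 -0.3185 0.26 delta cm [20.06 -8.85 -0.12]
target box 0.515 -0.3185 0.172 delta cm [20.06 -8.85  8.68]
```

Emit:
{"name": "move_arm", "arguments": {"deltas": [0,0,0,19,-8.5,0,1,0,0,0,19,-8.5,0,1,0,0,0,19,-8.5,0,1,0,0,0,19,-8.5,0,1,0,0,0,19,-8.5,0,1,0,0,0,19,-8.5,0,1,0,0,0,19,-8.5,0,1]}}

```text
time: 1.6
tool_pos: [0.5747, -0.1629, 0.2588]
ee_rot: [3.142, 0.001, 0.296]
wrist_force: [0.5, 0.2, 0.6]
width: 0.0004
finger_force: 0.0
```

```bash
python3 - <<'E'
from h import *
s=snap('wrist');cv2.imwrite('pics/w1.png',s['image'][:,:,::-1])
st();to(.515,.26);to(.515,.172)
E
```

```text
t 1.65 box 0.5017 -0.3242 z 0.2592 F [-0.1 -0.1 -0.1] rot [3.141e+00 1.000e-03 2.950e-01] w 0.0005
target box 0.515 -0.3185 0.26 delta cm [ 1.33 -0.57 -0.08]
target box 0.515 -0.3185 0.172 delta cm [ 1.34 -0.58  8.72]
```

View pics/w1.png

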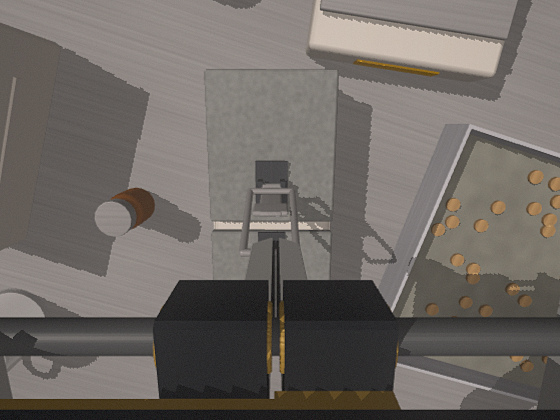

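The wrist view shows the box squared up with the tool. The loop and lever are at about (270,205), and the closed fingertips are at (276,245). Next: shift 13 mm to +x, descend behind the bar, then push it to -x.

Emit:
{"name": "move_arm", "arguments": {"deltas": [0,0,0,1.4,-0.6,0,1,0,0,0,1.4,-0.6,0,1,0,0,0,1.4,-0.6,3,1,0,0,0,1.4,-0.6,6,1,0,0,0,1.4,-0.6,8.6,1,0,0,0,1.4,-0.6,8.6,1]}}

```text
time: 2.25
tool_pos: [0.5844, -0.1519, 0.1683]
ee_rot: [-3.136, 0.008, 0.296]
wrist_force: [-0.5, 1.5, -0.6]
width: 0.0005
finger_force: 0.0
```

```bash
python3 - <<'E'
from h import *
st();to(.46,.172);to(.448,.172)
E
```

```text
t 2.25 box 0.5144 -0.3161 z 0.1683 F [-0.5  1.5 -0.6] rot [-3.136  0.008  0.296] w 0.0005
target box 0.46 -0.3185 0.172 delta cm [-5.45  0.24 -0.33]
target box 0.448 -0.3185 0.172 delta cm [-6.65  0.24 -0.32]
```

Emit:
{"name": "move_arm", "arguments": {"deltas": [0,0,0,-1.5,0.2,0,1,0,0,0,-2.5,0.2,0,1,0,0,0,-3.5,0.2,0,1,0,0,0,-4.5,0.2,0,1,0,0,0,-5.5,0.2,0,1,0,0,0,-6.3,0.2,0,1,0,0,0,-6.8,0.2,0,1,0,0,0,-6.8,0.2,0,1]}}

```text
time: 3.05
tool_pos: [0.5222, -0.1744, 0.1734]
ee_rot: [3.141, -0.0, 0.296]
wrist_force: [0.3, -0.0, 0.4]
width: 0.0003
finger_force: 0.0
```

```bash
python3 - <<'E'
from h import *
s=snap('scene');st()
a=cv2.resize(s['image'][135:275,165:305],None,fx=2.8,fy=2.8,interpolation=2)
s=snap('side')
b=cv2.resize(s['image'][260:400,260:400],None,fx=2.8,fy=2.8,interpolation=2)
cv2.imwrite('pics/c2.png',np.hstack([a,b])[:,:,::-1])
E
```

```text
t 3.1 box 0.4487 -0.3194 z 0.1733 F [ 0.7 -0.1  0.3] rot [ 3.141 -0.     0.296] w 0.0007
```

View pics/c2.png

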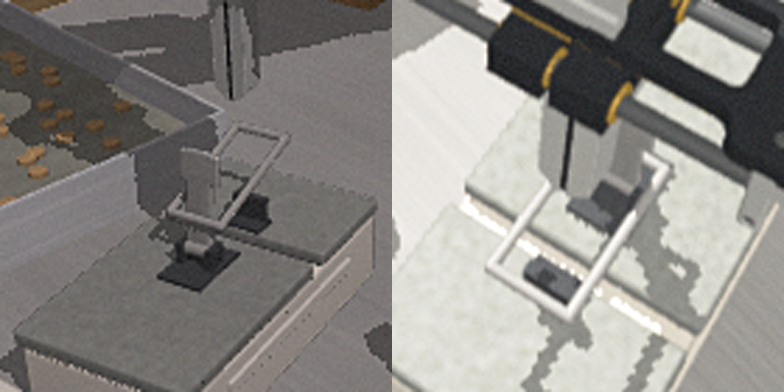

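The loop is past the point where it drops: in the side view its bar lies beyond the keeper, at about (490,265)-(570,315). The lever is still upright. I'll check that it has settled and measure again.

```bash
cat >> h.py <<'E'
def prof(n='side',box=None):
    s=snap(n);v,u=np.mgrid[150:420:1,180:400:1] if n=='side' else np.mgrid[130:290,160:310]
    Q=np.array([world(s,a,b) for a,b in zip(u.ravel(),v.ravel())])
    X=np.c_[Q[:,:2]@ex,Q[:,:2]@ey,Q[:,2]]
    X=X[(abs(X[:,1]+.3185)<.03)&(X[:,2]>.0745)&(X[:,2]<.165)&(X[:,0]>.38)&(X[:,0]<.6)]
    for lo in np.arange(.39,.6,.008):
        for nm,w in(('mid',abs(X[:,1]+.3185)<.012),('side',abs(X[:,1]+.3185)>.0165)):
            m=X[w&(X[:,0]>=lo)&(X[:,0]<lo+.008)]
            if len(m)>2: print(n,nm,round(lo,3),len(m),'z',np.percentile(m[:,2],[5,50,95]).round(3),end=' | ')
        print()
E
python3 - <<'E'
from h import *
prof('scene');st();to(.448,.14)
E
```

```text
scene mid 0.414 17 z [0.094 0.096 0.098] | scene side 0.414 10 z [0.093 0.097 0.098] | 
scene mid 0.422 13 z [0.094 0.095 0.098] | scene side 0.422 12 z [0.093 0.097 0.099] | 
scene mid 0.43 7 z [0.09  0.091 0.092] | scene side 0.43 14 z [0.096 0.099 0.1  ] | 
scene mid 0.438 55 z [0.075 0.084 0.092] | scene side 0.438 10 z [0.098 0.099 0.101] | 
scene mid 0.446 4 z [0.075 0.075 0.075] | scene side 0.446 11 z [0.099 0.101 0.103] | 
scene side 0.454 11 z [0.1   0.103 0.104] | 
scene side 0.462 6 z [0.102 0.104 0.106] | 
scene side 0.47 11 z [0.103 0.105 0.107] | 
scene side 0.478 7 z [0.105 0.107 0.109] | 
scene side 0.486 13 z [0.106 0.109 0.11 ] | 
scene mid 0.494 157 z [0.125 0.144 0.156] | scene side 0.494 17 z [0.1   0.11  0.112] | 
scene mid 0.502 203 z [0.081 0.109 0.134] | scene side 0.502 20 z [0.106 0.112 0.113] | 
scene mid 0.51 54 z [0.075 0.086 0.112] | scene side 0.51 5 z [0.11  0.111 0.112] | 
scene mid 0.518 4 z [0.075 0.075 0.075] | 
scene mid 0.526 8 z [0.075 0.075 0.076] | 









t 3.2 box 0.4491 -0.3194 z 0.1732 F [ 0.2 -0.1  0.3] rot [ 3.142 -0.     0.297] w 0.0005
target box 0.448 -0.3185 0.14 delta cm [-0.11 -0.09  3.32]
```

Emit:
{"name": "move_arm", "arguments": {"deltas": [0,0,0,0,0,1.5,1,0,0,0,0,0,3.0,1,0,0,0,0,0,3.0,1]}}

```text
time: 3.5
tool_pos: [0.5207, -0.1731, 0.1389]
ee_rot: [-3.137, 0.006, 0.297]
wrist_force: [-0.7, 0.5, -0.6]
width: 0.0003
finger_force: 0.0
```

```bash
python3 - <<'E'
from h import *
prof('scene');st();to(.484,.143)
E
```

```text
scene mid 0.422 5 z [0.075 0.075 0.076] | scene side 0.422 3 z [0.076 0.077 0.079] | 
scene mid 0.43 9 z [0.09  0.091 0.092] | scene side 0.43 9 z [0.077 0.08  0.081] | 
scene mid 0.438 76 z [0.076 0.085 0.091] | scene side 0.438 8 z [0.079 0.082 0.084] | 
scene mid 0.446 9 z [0.14  0.147 0.16 ] | scene side 0.446 16 z [0.083 0.087 0.089] | 
scene mid 0.454 97 z [0.142 0.155 0.164] | scene side 0.454 11 z [0.087 0.089 0.092] | 
scene side 0.462 6 z [0.091 0.092 0.095] | 
scene side 0.47 7 z [0.094 0.097 0.098] | 
scene side 0.478 9 z [0.096 0.1   0.102] | 
scene side 0.486 10 z [0.101 0.105 0.106] | 
scene mid 0.494 159 z [0.121 0.143 0.155] | scene side 0.494 14 z [0.092 0.106 0.11 ] | 
scene mid 0.502 201 z [0.085 0.108 0.134] | scene side 0.502 17 z [0.109 0.112 0.113] | 
scene mid 0.51 45 z [0.075 0.084 0.111] | scene side 0.51 6 z [0.084 0.11  0.112] | 
scene mid 0.518 3 z [0.075 0.075 0.075] | 
scene mid 0.526 3 z [0.075 0.075 0.075] | 









t 3.55 box 0.4479 -0.3183 z 0.1403 F [-0.8  0.6 -0.5] rot [-3.138  0.004  0.297] w 0.0004
target box 0.484 -0.3185 0.143 delta cm [ 3.61  0.02 -0.28]
```

The bar now rests on the lid, about 17 mm to -x of the keeper. Next I'll press the lever to about 40 degrees and check.

Emit:
{"name": "move_arm", "arguments": {"deltas": [0,0,0,2,0,-0.3,1,0,0,0,3.6,0,-0.3,1,0,0,0,4.6,0,-0.4,1,0,0,0,5.7,0,-0.3,1,0,0,0,6.7,0,-0.1,1,0,0,0,7.7,0,0.3,1,0,0,0,8.6,0,0.9,1,0,0,0,8.6,0,0.9,1]}}

```text
time: 4.35
tool_pos: [0.6058, -0.1486, 0.1331]
ee_rot: [-3.141, -0.0, 0.297]
wrist_force: [-0.8, -0.5, 0.4]
width: 0.0005
finger_force: 0.6
```

```bash
python3 - <<'E'
from h import *
prof('scene');st()
s=snap('scene');
a=cv2.resize(s['image'][135:275,165:305],None,fx=2.8,fy=2.8,interpolation=2)
s=snap('side')
b=cv2.resize(s['image'][260:400,260:400],None,fx=2.8,fy=2.8,interpolation=2)
cv2.imwrite('pics/c3.png',np.hstack([a,b])[:,:,::-1])
E
```

```text
scene mid 0.438 48 z [0.076 0.088 0.092] | scene side 0.438 9 z [0.075 0.077 0.079] | 
scene mid 0.446 48 z [0.075 0.084 0.091] | scene side 0.446 13 z [0.076 0.079 0.082] | 
scene side 0.454 13 z [0.078 0.08  0.083] | 
scene side 0.462 14 z [0.082 0.084 0.086] | 
scene side 0.47 18 z [0.082 0.087 0.088] | 
scene side 0.478 13 z [0.086 0.088 0.091] | 
scene side 0.486 17 z [0.087 0.09  0.093] | 
scene mid 0.494 3 z [0.089 0.09  0.09 ] | scene side 0.494 10 z [0.082 0.094 0.095] | 
scene mid 0.502 12 z [0.075 0.083 0.093] | scene side 0.502 9 z [0.083 0.096 0.098] | 
scene mid 0.51 26 z [0.075 0.081 0.097] | scene side 0.51 10 z [0.075 0.097 0.1  ] | 
scene mid 0.518 31 z [0.075 0.102 0.109] | scene side 0.518 16 z [0.098 0.101 0.103] | 
scene mid 0.526 62 z [0.075 0.103 0.151] | scene side 0.526 13 z [0.099 0.101 0.103] | 
scene mid 0.534 24 z [0.116 0.131 0.163] | 
scene mid 0.542 159 z [0.129 0.15  0.163] | 
scene mid 0.55 35 z [0.134 0.138 0.14 ] | 






t 4.4 box 0.5356 -0.3192 z 0.1334 F [-1.2 -1.2  1.6] rot [-3.141 -0.     0.297] w 0.0006
```

View pics/c3.png

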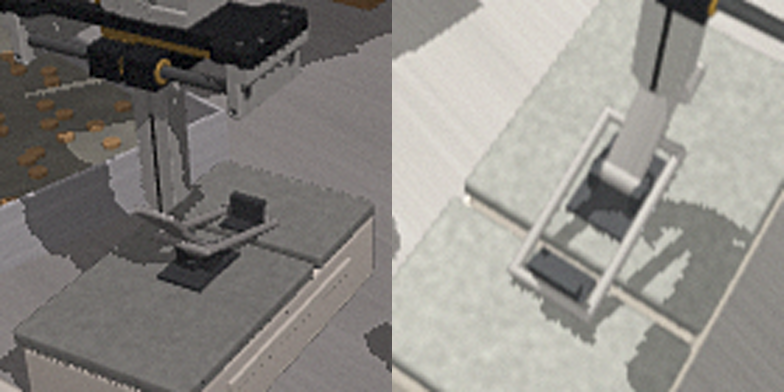

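The finger bears on the lever's upper face, and the bar lies just behind the keeper, at (515,270)-(590,315) in the side view. Next I'll press down.

Emit:
{"name": "move_arm", "arguments": {"deltas": [0,0,0,0.7,0,0.6,1,0,0,0,1.2,0,1.2,1,0,0,0,1.6,0,1.9,1,0,0,0,2.0,0,2.6,1,0,0,0,2.2,0,3.1,1,0,0,0,2.3,0,3.6,1,0,0,0,2.3,0,3.6,1]}}

```text
time: 5.2
tool_pos: [0.6268, -0.1418, 0.0967]
ee_rot: [-3.14, 0.001, 0.297]
wrist_force: [-1.2, -0.0, -0.6]
width: 0.0005
finger_force: 0.0
```

```bash
python3 - <<'E'
from h import *
st();prof('scene')
E
```

```text
t 5.2 box 0.558 -0.3188 z 0.0967 F [-1.2 -0.  -0.6] rot [-3.14e+00  1.00e-03  2.97e-01] w 0.0005






scene mid 0.438 30 z [0.079 0.09  0.092] | scene side 0.438 11 z [0.075 0.077 0.078] | 
scene mid 0.446 69 z [0.075 0.083 0.091] | scene side 0.446 12 z [0.076 0.078 0.079] | 
scene mid 0.454 7 z [0.075 0.075 0.076] | scene side 0.454 17 z [0.075 0.078 0.08 ] | 
scene side 0.462 15 z [0.075 0.078 0.08 ] | 
scene side 0.47 18 z [0.076 0.079 0.079] | 
scene side 0.478 15 z [0.077 0.079 0.08 ] | 
scene side 0.486 8 z [0.077 0.079 0.081] | 
scene mid 0.494 7 z [0.088 0.089 0.091] | scene side 0.494 11 z [0.077 0.079 0.081] | 
scene mid 0.502 36 z [0.087 0.09  0.091] | scene side 0.502 10 z [0.077 0.08  0.081] | 
scene mid 0.51 41 z [0.08  0.088 0.09 ] | scene side 0.51 8 z [0.079 0.081 0.082] | 
scene mid 0.518 25 z [0.085 0.087 0.088] | scene side 0.518 9 z [0.079 0.082 0.082] | 
scene mid 0.526 30 z [0.077 0.087 0.088] | scene side 0.526 17 z [0.077 0.081 0.084] | 
scene mid 0.534 25 z [0.085 0.087 0.089] | 
scene mid 0.542 30 z [0.085 0.087 0.144] | 
scene mid 0.55 37 z [0.086 0.088 0.159] | 
scene mid 0.558 147 z [0.087 0.125 0.162] | 
scene mid 0.566 262 z [0.087 0.129 0.161] | 
scene mid 0.574 27 z [0.084 0.086 0.088] |
```

The lever has snapped flat, with its upper face at z ≈ 0.087, and the keeper has been drawn in. I'll give it one gentle confirming press, then lift off.

Emit:
{"name": "move_arm", "arguments": {"deltas": [0,0,0,0,0,0.7,1,0,0,0,0,0,1.1,1,0,0,0,0,0,1.1,1,0,0,0,0,0,0,1,0,0,0,0,0,-5,1,0,0,0,0,0,-10,1,0,0,0,0,0,-15,1,0,0,0,0,0,-15,1]}}

```text
time: 6.05
tool_pos: [0.63, -0.1433, 0.26]
ee_rot: [3.131, -0.016, 0.297]
wrist_force: [0.6, -1.1, 1.0]
width: 0.0005
finger_force: 0.0
```

Emit:
{"name": "move_arm", "arguments": {"deltas": [0,0,0,-5,5,-3,1,0,0,0,-10,10,-3,1,0,0,0,-10,10,-3,1,0,0,0,-10,10,-3,1,0,0,0,-10,10,-3,1]}}

```text
time: 6.55
tool_pos: [0.5601, -0.268, 0.2786]
ee_rot: [-3.142, -0.001, 0.295]
wrist_force: [0.5, 0.3, -0.8]
width: 0.0005
finger_force: 0.0
```

```bash
python3 - <<'E'
from h import *
st();prof('scene')
s=snap('scene');
a=cv2.resize(s['image'][135:275,165:305],None,fx=2.8,fy=2.8,interpolation=2)
s=snap('side')
b=cv2.resize(s['image'],(523,392))
cv2.imwrite('pics/c4.png',np.hstack([a,b])[:,:,::-1][:,:800])
s=snap('side');b=cv2.resize(s['image'],(400,300));a=cv2.resize(snap('scene')['image'],(400,300))
c=cv2.resize(s['image'][260:380,270:430],(400,300),interpolation=2);d=cv2.resize(snap('scene')['image'][150:270,160:320],(400,300),interpolation=2)
cv2.imwrite('pics/c4.png',np.vstack([np.hstack([a,b]),np.hstack([d,c])])[:,:,::-1])
E
```

```text
t 6.55 box 0.4572 -0.42 z 0.2786 F [ 0.5  0.3 -0.8] rot [-3.142e+00 -1.000e-03  2.950e-01] w 0.0005






scene mid 0.438 32 z [0.078 0.09  0.092] | scene side 0.438 14 z [0.075 0.077 0.079] | 
scene mid 0.446 66 z [0.075 0.083 0.09 ] | scene side 0.446 11 z [0.076 0.078 0.079] | 
scene side 0.454 16 z [0.075 0.078 0.079] | 
scene side 0.462 15 z [0.075 0.077 0.079] | 
scene side 0.47 16 z [0.076 0.079 0.081] | 
scene side 0.478 19 z [0.076 0.079 0.081] | 
scene side 0.486 9 z [0.078 0.079 0.081] | 
scene mid 0.494 7 z [0.087 0.089 0.091] | scene side 0.494 11 z [0.078 0.08  0.082] | 
scene mid 0.502 39 z [0.085 0.089 0.091] | scene side 0.502 11 z [0.078 0.081 0.082] | 
scene mid 0.51 40 z [0.076 0.087 0.089] | scene side 0.51 15 z [0.079 0.081 0.082] | 
scene mid 0.518 30 z [0.086 0.087 0.089] | scene side 0.518 20 z [0.078 0.081 0.083] | 
scene mid 0.526 37 z [0.079 0.086 0.088] | scene side 0.526 22 z [0.078 0.081 0.083] | 
scene mid 0.534 30 z [0.084 0.087 0.088] | 
scene mid 0.542 29 z [0.085 0.087 0.088] | 
scene mid 0.55 35 z [0.086 0.087 0.089] | 
scene mid 0.558 31 z [0.086 0.087 0.089] | 
scene mid 0.566 37 z [0.086 0.088 0.088] | 
scene mid 0.574 29 z [0.084 0.086 0.089] |
```

View pics/c4.png

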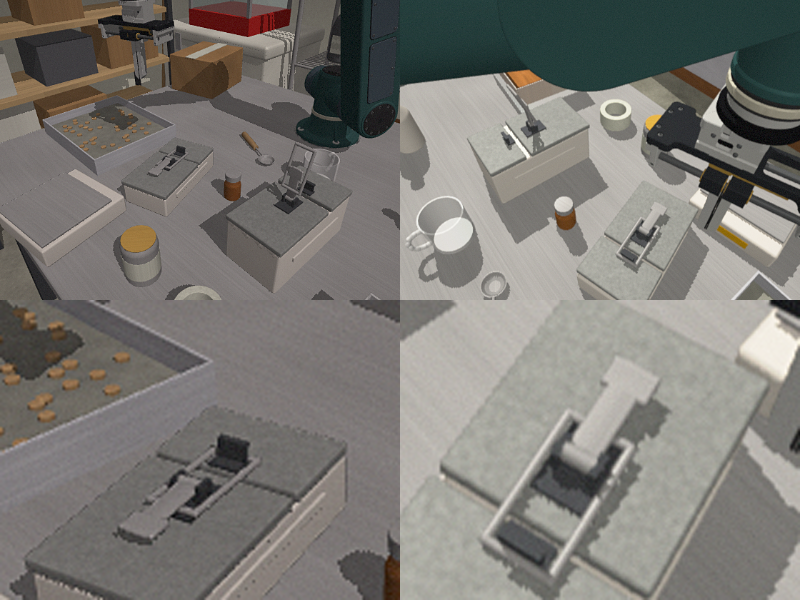

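The low box's lever lies flat at (160,505) in the enlarged scene view, with the bar behind the keeper at (232,445) and the lid gap closed. The tall box's latch is still upright, and the arm is clear.

```bash
python3 -c "
from bench import robot
print(robot.close_job())"
```

```text
the job is handed in; nothing more can be done
None
```

The low box's latch is fastened: the loop bar is behind the keeper, the lever stayed flat after I lifted off, and the lid is drawn in. The tall box's latch is still open, and I handed the job in at about 7 s with the arm clear; no verdict was returned.

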